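# Stow the twist-lock jars before sailing

## Robot

A 6-joint arm with a two-finger parallel gripper is mounted at the origin on the work surface. World frame = base frame: x ahead of the robot, y to its left, z up, the work surface at z = 0. Lengths are in m, angles in rad, forces in N, time in s.
With the tool pointing down it reaches from about 0.2 to 0.875 m from the base axis. Payload 3.4 kg.
Tool frame: the origin (TCP) lies between the finger pads; the fingertips stand 25 mm ahead of it and the grasp point (between the pads) lies 6 mm ahead of it (r.nose_length is the z of the fingertips in the tool frame, in m); z points along the fingers, y is the line along which they close (so a half turn about z gives the same grasp; the last joint's range is limited). The gripper opens to 94 mm and grips with 3 to 60 N. Pads are 16 mm wide; open, the fingers measure 119 mm over their backs; the gripper's body (75 mm by 177 mm) begins 78 mm behind the grasp point.
Start: joints at [1.222, 0.276, 1.505, -0, 1.361, -0.121], TCP at [0.13, 0.56, 0.23] pointing down, gripper open.
Joint ranges: [-2.89, 2.89], [-0.75, 2.08], [0.22, 2.7], [-1.18, 4.32], [0.11, 2.71], [-2.7, 2.7]. Speed limits (rad/s): [2.57, 2.57, 3.14, 3.14, 3.14, 3.14].

## Interface

Orientations are given as a unit quaternion [w, x, y, z].
In Python, from plant import r, gripper_to, inverse_kinematics, vision, models, telemetry gives the robot as it stands. Calls block until the motion is done:
- r.move_to(position, orientation): joint-space move of the TCP to a pose.
- r.move_l(position, rot=None, vel=0.15, guard=None): straight line of the TCP; rot=None keeps the orientation; vel is the mean speed in m/s. With guard (N) it stops when the force on the tool has changed by that much, and returns True; else False.
- r.movej(angles): joint-space move.
- gripper_to(opening, f_grip=None): finger opening in m; f_grip is the grip in N (None keeps the last); returns when the fingers have stopped.
- r.hold(seconds).
- inverse_kinematics(position, orientation): joint angles nearest the present ones, or None.
- vision.snapshot(name): name is "scene" or "top" or "wrist"; returns the picture (420x560x3 uint8, red, green, blue); there is no depth.
- vision.get_calibration(name): a dict with "fx", "fy", "cx", "cy" (pixels), "position" and "orientation" of the camera in the world. Camera axes: x right, y down, z forward; pixel columns grow to the right and rows downward; lengths in m; the calibration is good to about 2 mm. The wrist camera is an equidistant fisheye: a pixel r from the principal point sees the ray r / f radians off the axis. A picture is of the moment at which its call begins: read the wrist's pose just before it. get_calibration takes no time and is no camera call; for the wrist camera it gives the pose at the moment of the call.
A pose or a line that the arm cannot do raises r.PlanningError and nothing moves.
- r.sign_off(): hands the job in; it is judged then, once.
Trained networks look in the newest picture that a camera, given by its name, has taken for a name from the list of things; names that differ only in an ending like _2 or _b are one class to them, and where a whole thing is asked for, a point or a joint stands for the part that bears it (a point fixed in the world has none). Each returns a list of dicts, best first, with "score" (0 to 1); they miss things now and then, are a little off and sometimes report something else, mostly with a low value. They report only what shows in the picture. A call takes as long as a camera call.
- models.boxes_of(thing, camera): "at" ([x, y, z] in m, in world coordinates, good to about 4 mm: the middle of the surface that is visible of it).
- models.regions_of(thing, camera): "pixels" (420x560 bool, what is visible of it).
- models.mark_of(thing, camera): "at" ([x, y, z] in m, in world coordinates, good to about 4 mm: a listed point, or the origin of a listed thing).
Readings, each from a call of its own:
- telemetry.current_t(): time.
- telemetry.current_joints(): joint angles.
- telemetry.current_dq(): joint speeds.
- telemetry.current_joint_efforts(): joint torques, N m.
- telemetry.current_ee_pos(): TCP position.
- telemetry.current_tool_rot(): TCP orientation.
- telemetry.current_wrist_force(): force on the tool from outside, world axes, zero at the start.
- telemetry.current_torque(): the same for the moment, N m.
- telemetry.current_opening(): finger opening in m.
- telemetry.current_finger_force(): force on a finger pad.
Only numpy, scipy, OpenCV 4.12 (cv2) and the standard library are available. Lean on these libraries where they do the work, as an engineer would, in place of code of your own. Each camera call takes 0.05 s, during which the arm holds its last target. There are 200 camera calls.

## Task

The boat is about to sail: lock all the loose dry-goods jars one upon another onto the twist-lock foot screwed to the galley counter, in any order, each set on with its lugs crosswise to those below and then turned a quarter turn clockwise to its stop, so that all the lugs line up. Take the cap from the open drawer and lock it on top in the same way (its handle ends up in line with the lugs), lay the measuring scoop flat in the drawer in its place, and push the drawer fully home until its catch holds it. Leave the mug, the shaker, the bowl and the soap bottle standing where they are.

Things in the scene. Friction and masses are not known exactly. Their poses are not given: they have to be found in the camera images.
- foot: grey twist-lock foot fixed to the counter: disc 90 mm across, 8 mm thick; on it a seat 62 mm across, flat top 20 mm up, with a black lug bar 42 mm long (as on the jars) along the foot's x axis, top at 37 mm. Origin: centre of underside, z up. Jars locked on it have their undersides 20, 75, 130 mm up, x axes parallel to the foot's (either way round).
- jar1: twist-lock jar, upright, 0.16 kg. Round aluminium body 62 mm across from 19 to 55 mm up; below it a grey eight-sided skirt (0-19 mm, 58 mm over flats, 63 over corners); on its flat top (55 mm) a black round-ended lug bar along the jar's x axis, 42 mm long, 10 thick, axis at 67 mm, top at 72, on a 10 mm neck. Origin: centre of underside, z up. Two or three of jar1-3 are there.
- jar2: as jar1. Underside of all jars and of the cap: a socket 19 mm deep with a slot 14 mm wide along the piece's own y axis. It lets in the lug bar of the part below when the two x axes are crosswise (90 deg, either way round); the piece then drops until its underside rests on the flat top below. If not let in it rests about 12 to 17 mm too high. 2 mm of play.
- jar3: as jar1. Locking, for jars and cap: once let in crosswise and resting on the part below, turn the piece 90 deg clockwise seen from above (negative about z) to a stop, where its x axis is parallel to that of the part below. Counter-clockwise is blocked at once. It turns easily, no click, and stays by its weight, with some 2 mm of play up and sideways.
- cap: cap for the top jar, upright in the drawer at the start, 0.09 kg: skirt and socket below like a jar's, a 62 mm disc from 19 to 25 mm up, and on it a black handle, a bar 46 mm long along the cap's x axis, 14 mm wide, from 25 to 47 mm up. No lugs. Locked, its underside is 55 mm above the top jar's and its x axis is parallel to the lugs. Origin: centre of underside, z up.
- cabinet: white drawer unit fixed on the counter, 200 x 200 x 88 mm. Origin: centre of its underside; its open face is at x = -100 mm in its own frame and looks along its -x, roughly towards the robot.
- drawer (a joint): how far the drawer is pulled out along the cabinet's -x, in m: 0 is fully home (a stop), at most 0.15. About 0.6 N of friction; a sprung ball catch in the last 11 mm needs some 5 N to pass (its crest 5 mm from home), then draws the drawer in and holds it.
- drawer_lip (a point): centre of the front face of the aluminium lip along the top of the drawer's front (72 mm up); the lip is 184 mm wide along the cabinet's y, 12 mm high (66 to 78 mm up). x axis points into the cabinet. Panel's inner face 26 mm behind this point; inside, the drawer is 160 mm wide, walls up to 59 mm, bottom 23 mm above the counter.
- drawer_floor (a point): centre of the drawer's bottom inside, on its upper face, 23 mm above the counter; axes as the cabinet's. The inside reaches 79 mm either way along x and 80 mm along y; the part of it that is clear of the cabinet's face is the opening less 12 mm long.
- scoop: steel measuring scoop lying on the counter, to be laid in the drawer: a round cup 38 mm across and 26 mm high (2.5 mm wall, open at the top), and a flat handle 13 mm wide and 8 mm thick at the foot of the cup, along the scoop's -x, ending 95 mm from the cup's centre. 0.06 kg. Origin: centre of the cup's underside, z up.
- scoop_end (a point): end of the scoop's handle, 95 mm from the cup's centre along the scoop's -x, 4 mm above its underside. Cup and handle must both lie inside the drawer, low enough to be flat on its bottom.
- soap: green soap bottle with white pump, 64 mm in diameter, 195 mm high; leave it. Origin: centre of its underside.
- mug: white mug, 80 mm in diameter, 92 mm high, with a handle; leave it. Origin: centre of its underside.
- shaker: small glass shaker with steel top, 40 mm in diameter, 75 mm high; leave it. Origin: centre of its underside.
- bowl: blue ceramic bowl, 130 mm in diameter, 50 mm high; leave it. Origin: centre of its underside.

How it is judged:
On the way, in this order (a step that is already met when the one before it is completed fails the run):
1. every jar is locked in the stack on the foot, lugs in line (horizontal distance between each of jar1, jar2, jar3 and foot below 0.008 m and angle between each of jar1, jar2, jar3's own z axis and vertical below 0.06 rad and angle between the x axis of each of jar1, jar2, jar3 and the x axis of foot, either way round below 0.22 rad and (z of jar1 in the frame of foot between 0.016 and 0.024 m or z of jar1 in the frame of foot between 0.071 and 0.079 m or z of jar1 in the frame of foot between 0.126 and 0.134 m) and (z of jar2 in the frame of foot between 0.016 and 0.024 m or z of jar2 in the frame of foot between 0.071 and 0.079 m or z of jar2 in the frame of foot between 0.126 and 0.134 m) and (z of jar3 in the frame of foot between 0.016 and 0.024 m or z of jar3 in the frame of foot between 0.071 and 0.079 m or z of jar3 in the frame of foot between 0.126 and 0.134 m)), for 0.2 s.
2. the cap is locked on top of the stack, handle in line with the lugs (horizontal distance between cap and foot below 0.008 m and angle between cap's own z axis and vertical below 0.06 rad and angle between the x axis of cap and the x axis of foot, either way round below 0.22 rad and (z of cap in the frame of foot between 0.071 and 0.079 m or z of cap in the frame of foot between 0.126 and 0.134 m or z of cap in the frame of foot between 0.181 and 0.189 m)), for 0.2 s.
At the end, for the whole second after the job is handed in: All jars present, cap on top, stand upright (0.06 rad) on the foot, each within 8 mm of its axis, 4 mm of its seated height and 0.22 rad of its lug direction; the scoop lies flat in the drawer (cup under 15 mm, handle end under 20 mm above its bottom); the drawer is within 4 mm of home; all at rest (all of step 1 and all of step 2 and value of joint drawer below 0.004 m and x of scoop in the frame of drawer_floor between -0.085 and 0.085 m and y of scoop in the frame of drawer_floor between -0.085 and 0.085 m and z of scoop in the frame of drawer_floor between -0.008 and 0.015 m and x of scoop_end in the frame of drawer_floor between -0.085 and 0.085 m and y of scoop_end in the frame of drawer_floor between -0.085 and 0.085 m and z of scoop_end in the frame of drawer_floor between -0.008 and 0.02 m and linear speed of each of jar1, jar2, jar3, cap, scoop below 0.03 m/s); the robot touches nothing.
It fails at once if the mug, the shaker, the bowl or the soap bottle is shifted by more than 5 cm or tipped over (distance of any of soap, mug, shaker, bowl from where it was at the start of the episode above 0.05 m or angle between any of soap, mug, shaker, bowl's own z axis and vertical above 0.5 rad).
Of jar1, jar2, jar3 only 2 to 3 are there at a start; the rules pass over those that are not, and their reading is None.
At some moment in a run one of jar1, jar2, jar3 may be knocked a few centimetres aside while the robot is not near it.
It also fails if it takes over 200 s, if anything falls off the work surface, if the arm or the gripper's body presses on something with over 40 N, if the wrist force passes 120 N, or if a joint passes its speed limit or range.

## Working session

There is one attempt and no reset: what is moved stays moved. The work goes in short steps, each a Python script; the robot and the scene stay as the last script left them, time stands still between calls to the robot, and variables do not carry over. Pictures are saved under pics/ and viewed, at most 14 in all, crops included, and the job is handed in when it is done.

```bash
ls; mkdir -p pics; python3 - <<'E'
from plant import r, gripper_to, inverse_kinematics, vision, models, telemetry
import cv2,numpy as np
for c in ["scene","top"]:
    im=vision.snapshot(c); cv2.imwrite(f"pics/{c}0.png",im[:,:,::-1])
    k=vision.get_calibration(c); print(c,{a:np.round(b,3) for a,b in k.items()})
    for n in ["foot","jar1","cap","cabinet","drawer_lip","drawer_floor","scoop","scoop_end","soap","mug","shaker","bowl"]:
        print(n,[(round(float(d["score"]),2),np.round(d["at"],3).tolist()) for d in models.mark_of(n,c)][:5])
print(telemetry.current_t(),telemetry.current_tool_rot(), r.nose_length)
E
```

```text
pics
scene {'fx': np.float64(465.684), 'fy': np.float64(465.684), 'cx': np.float64(286.162), 'cy': np.float64(208.165), 'position': array([1.017, 0.556, 1.139]), 'orientation': array([-0.104,  0.355,  0.891, -0.265])}
foot [(0.73, [0.453, -0.004, -0.004])]
jar1 [(0.8, [0.422, -0.329, -0.0]), (0.73, [0.444, -0.171, 0.001]), (0.42, [0.555, 0.255, 0.017])]
cap [(0.76, [0.545, 0.239, 0.032]), (0.59, [0.452, -0.006, 0.0])]
cabinet [(0.87, [0.701, 0.276, 0.002])]
drawer_lip [(0.72, [0.45, 0.234, 0.069]), (0.62, [0.616, -0.213, 0.002])]
drawer_floor [(0.95, [0.555, 0.254, 0.022])]
scoop [(0.76, [0.646, -0.047, -0.001])]
scoop_end [(0.77, [0.578, 0.02, 0.007])]
soap [(0.84, [0.749, 0.081, -0.001])]
mug [(0.69, [0.423, -0.33, -0.004]), (0.66, [0.613, -0.423, 0.003])]
shaker [(0.76, [0.34, 0.155, -0.002])]
bowl [(0.75, [0.422, 0.511, 0.0])]
top {'fx': np.float64(519.703), 'fy': np.float64(519.703), 'cx': np.float64(278.339), 'cy': np.float64(209.165), 'position': array([0.278, 0.037, 1.726]), 'orientation': array([ 0.058, -0.698,  0.711, -0.055])}
foot [(0.59, [0.451, -0.005, 0.001])]
jar1 [(0.92, [0.419, -0.333, 0.0]), (0.86, [0.439, -0.173, 0.001]), (0.69, [0.618, -0.215, -0.001])]
cap [(0.64, [0.543, 0.236, 0.02])]
cabinet [(0.77, [0.697, 0.277, -0.001])]
drawer_lip [(0.64, [0.448, 0.237, 0.075])]
drawer_floor [(0.86, [0.556, 0.253, 0.02])]
scoop [(0.57, [0.643, -0.046, 0.004]), (0.2, [0.617, -0.211, -0.002])]
scoop_end [(0.77, [0.576, 0.021, 0.002]), (0.16, [0.419, -0.331, -0.003])]
soap [(0.93, [0.752, 0.08, 0.001]), (0.4, [0.339, 0.151, 0.003])]
mug [(0.83, [0.611, -0.423, 0.0]), (0.74, [0.748, 0.084, 0.002])]
shaker [(0.46, [0.619, -0.211, -0.003]), (0.44, [0.338, 0.155, 0.003])]
bowl [(0.65, [0.424, 0.52, -0.001]), (0.59, [0.543, 0.238, 0.023])]
1.3 [4.18982180e-07 1.13650907e-01 9.93520744e-01 5.14512521e-05] 0.025
```

View pics/scene0.png

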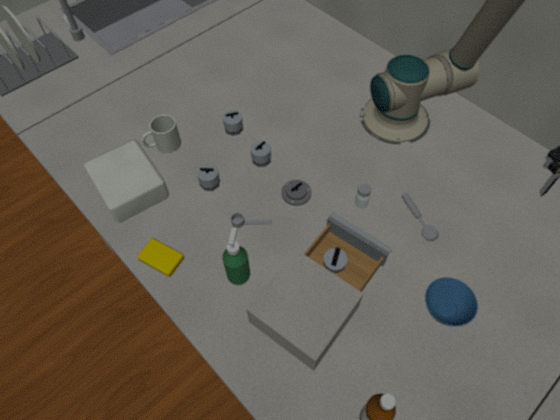

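View pics/top0.png

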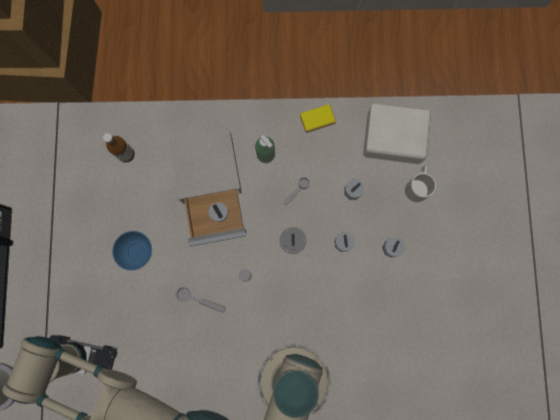

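The scene picture shows three jars at about (232,121), (261,152) and (207,177), and the foot at (296,191). The cap sits in the open drawer at (335,259) and the scoop's cup is at (238,220). The top picture shows the same, and the spoon at (200,298) is a decoy. Next I'll take close wrist views.

```bash
cat > h.py <<'E'
from plant import r, gripper_to, inverse_kinematics, vision, models, telemetry
import cv2, numpy as np
from scipy.spatial.transform import Rotation as Ro
pi=np.pi
def Q(yaw): return [0,float(np.cos(yaw/2)),float(np.sin(yaw/2)),0]
def yawnow():
    q=telemetry.current_tool_rot(); return 2*np.arctan2(q[2],q[1])
def wrap(a,p=pi): return (a+p/2)%p-p/2
def RK(k): w,x,y,z=k["orientation"]; return Ro.from_quat([x,y,z,w]).as_matrix()
def proj(k,P):
    v=RK(k).T@(np.asarray(P,float)-k["position"]); th=np.arctan2(np.hypot(v[0],v[1]),v[2]); ph=np.arctan2(v[1],v[0])
    return np.array([k["cx"]+k["fx"]*th*np.cos(ph),k["cy"]+k["fy"]*th*np.sin(ph)])
def ray(k,uv):
    uv=np.atleast_2d(uv); a=(uv[:,0]-k["cx"])/k["fx"]; b=(uv[:,1]-k["cy"])/k["fy"]; th=np.hypot(a,b); s=np.sinc(th/pi)
    return np.c_[a*s,b*s,np.cos(th)]@RK(k).T
def plane(k,uv,z):
    d=ray(k,uv); return k["position"]+d*((z-k["position"][2])/d[:,2])[:,None]
def snap(name=None):
    k=vision.get_calibration("wrist"); im=vision.snapshot("wrist")
    if name: cv2.imwrite(f"pics/{name}.png",im[:,:,::-1])
    return k,im
def bar(k,im,guess,z,rad=0.03,thr=50):
    """black bar near guess (xy) whose outline lies at height z -> centre xy, yaw (mod pi), length,width, centre pixel"""
    yy,xx=np.mgrid[:420,:560]; P=plane(k,np.c_[xx.ravel(),yy.ravel()],z)[:,:2]
    m=((np.hypot(*(P-guess).T)<rad).reshape(420,560)&(im.max(2)<thr)).astype(np.uint8)
    n,l,s,c=cv2.connectedComponentsWithStats(m)
    if n<2: return None
    i=1+np.argmax(s[1:,4]); pts=P[(l==i).ravel()]
    (cx,cy),(w,h),_=rect=cv2.minAreaRect((pts*1e4).astype(np.float32)); 
    b=cv2.boxPoints(rect); e=max((b[1]-b[0],b[2]-b[1]),key=np.linalg.norm)
    return np.array([cx,cy])/1e4,float(wrap(np.arctan2(e[1],e[0]))),max(w,h)/10,min(w,h)/10,proj(k,[cx/1e4,cy/1e4,z])
def tri(a,b):
    """two (calib,pixel) -> point"""
    A=np.zeros((3,3));B=np.zeros(3)
    for k,u in (a,b):
        d=ray(k,u)[0]; M=np.eye(3)-np.outer(d,d); A+=M; B+=M@k["position"]
    return np.linalg.solve(A,B)
def go(p,yaw): r.move_to([float(x) for x in p],Q(yaw))
E
python3 - <<'E'
from h import *
J=dict(foot=(.452,-.005,.032),jA=(.441,-.172,.067),jB=(.420,-.331,.067),jC=(.617,-.213,.067),cap=(.544,.237,.07))
for n in ["cap","foot","jA","jB","jC"]:
    x,y,z=J[n]
    v=[]
    for dx in (-.04,.04):
        go((x+dx-.03,y,z+.2),pi)
        k,im=snap(f"w_{n}_{'a' if dx<0 else 'b'}"); v.append((k,bar(k,im,np.array([x,y]),z)))
    print(n,np.round(k["position"]-telemetry.current_ee_pos(),3))
    for k,b in v: print("  ",b and [np.round(q,4).tolist() for q in b])
    if v[0][1] and v[1][1]: print("  tri",tri((v[0][0],v[0][1][4]),(v[1][0],v[1][1][4])).round(4))
print(telemetry.current_t(),telemetry.current_joints())
E
```

```text
cap [-0.069  0.     0.154]
   [[0.542, 0.2383], 0.5043, 48.637, 15.8548, [278.0335, 252.4832]]
   [[0.5443, 0.2385], 0.5107, 45.905, 13.9793, [278.405, 186.5044]]
  tri [0.546  0.2384 0.0599]
foot [-0.069 -0.     0.155]
   [[0.4514, -0.006], 0.0027, 39.0536, 8.2906, [276.457, 251.7899]]
   [[0.4514, -0.0055], 0.0014, 39.1653, 7.7912, [276.4917, 184.6535]]
  tri [ 0.4513 -0.0057  0.0324]
jA [-0.069 -0.     0.155]
   [[0.4412, -0.1729], 0.0968, 39.5155, 8.8118, [276.0861, 253.7435]]
   [[0.4412, -0.1729], 0.1025, 39.6334, 8.7023, [275.1969, 185.6385]]
  tri [ 0.4412 -0.1729  0.067 ]
jB [-0.069 -0.     0.155]
   [[0.4204, -0.3331], -0.4978, 40.0992, 10.8285, [274.9354, 253.7769]]
   [[0.4206, -0.3322], -0.4582, 40.4867, 8.8894, [274.8273, 185.3289]]
  tri [ 0.4208 -0.3327  0.0658]
jC [-0.069 -0.     0.154]
   [[0.614, -0.2129], -0.8222, 40.3031, 12.1346, [278.513, 252.321]]
   [[0.6147, -0.2119], -0.8012, 40.0503, 9.4166, [280.1364, 184.7923]]
  tri [ 0.6151 -0.2124  0.0643]
9.025 [-4.34815514e-01  3.94187497e-01  1.23819861e+00 -8.49262801e-04
  1.51086592e+00 -2.00362579e+00]
```

```bash
python3 - <<'E'
import cv2,numpy as np
a=[cv2.resize(cv2.imread(f"pics/w_{n}_b.png"),(400,300)) for n in("cap","foot","jA","jC")]
cv2.imwrite("pics/m1.png",np.vstack([np.hstack(a[:2]),np.hstack(a[2:])]))
E
```

```text
(no output)
```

View pics/m1.png

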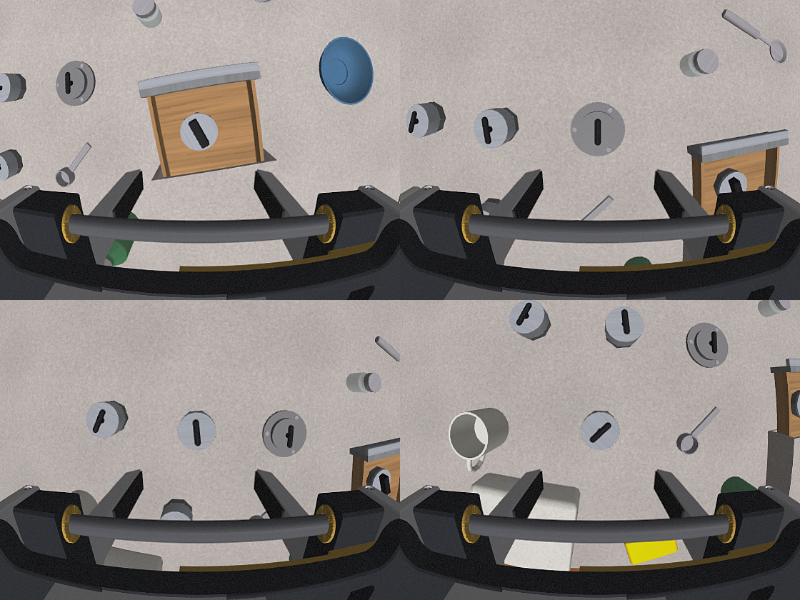

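The picture confirms the lug bars and the foot bar are clean detections: jar A is at (197,431), jar C at (600,431), the foot at (598,130) and the cap handle at (199,131). I'll place the first jar now.

```bash
cat >> h.py <<'E'
FOOT=np.array([.4514,-.0057]); FYAW=0.002; P0=2.36
def look(xy,z,dx=-.03,name=None,rad=.03):
    """camera straight above xy at yaw pi, offset dx"""
    go((xy[0]+.069+dx,xy[1],z+.17),pi); k,im=snap(name); return bar(k,im,np.asarray(xy),z,rad)
def pick(xy,th,zu=0.):
    g=th-FYAW-pi/2+P0; q1=np.arctan2(xy[1],xy[0])
    g=min((g+i*pi for i in range(-3,4)),key=lambda a:abs(q1+pi/2-a))     # q6 near 0
    q6=q1+pi/2-g; g2=g+pi/2 if q6>0 else g-pi/2
    zt=zu+.046
    gripper_to(.09,15); go((*xy,zt+.09),g2); r.move_l([*xy,zt],vel=.12); gripper_to(.05,8); print("open1",telemetry.current_opening())
    gripper_to(.085); r.move_to([*xy,zt],Q(g)); gripper_to(.05,30); print("open2",telemetry.current_opening(),"yaw",g)
    r.move_l([*xy,zt+.12])
def place(n,zoff=.046,dxy=(0,0),lift=.03):
    """lower onto level n (0 = foot)"""
    zt=.02+.055*n+zoff; x,y=FOOT+dxy
    go((x,y,zt+.07),P0); r.move_l([x,y,zt+.022],vel=.12)
    st=r.move_l([x,y,zt-.001],vel=.03,guard=6); p=telemetry.current_ee_pos()
    print("stopped",st,"z above seat mm",(p[2]-zt)*1e3,"F",np.round(telemetry.current_wrist_force(),1),"open",telemetry.current_opening())
    return p[2]-zt
def turn(a=pi/2,n=6):
    q=np.array(telemetry.current_joints()); 
    for i in range(n):
        q[5]+=a/n; r.movej(q.tolist())
    print("turned yaw",yawnow(),"M",np.round(telemetry.current_torque(),2),"F",np.round(telemetry.current_wrist_force(),1))
E
python3 - <<'E'
from h import *
xy=np.array([.4412,-.1729]); b=look(xy,.067,dx=0); print(b)
pick(b[0].tolist(),b[1]); print(place(0)); print(telemetry.current_t())
E
```

```text
(array([ 0.44120923, -0.17288701]), 0.09858405590057373, 40.41506652832031, 9.069978332519531, array([278.2016955 , 132.93892299]))
open1 0.06174570032990151
open2 0.06163700174468674 yaw 0.885787729105677
stopped True z above seat mm -0.07474895951860294 F [ 0.3 -0.3  3.7] open 0.061441277361984396
-7.474895951860294e-05
17.75
```

```bash
python3 - <<'E'
from h import *
p=telemetry.current_ee_pos(); r.move_l([p[0],p[1],p[2]+.0005])
turn(); print("pos",telemetry.current_ee_pos())
gripper_to(.085); p=telemetry.current_ee_pos(); r.move_l([p[0],p[1],p[2]+.09])
print(look(FOOT,.087,dx=0,name="s1"))
print(look(FOOT,.087,dx=-.06)); print(telemetry.current_t())
b=look((.42,-.3327),.067,dx=0); print(b)
b=look((.615,-.2125),.067,dx=0,name="c1"); print(b)
E
```

```text
turned yaw 0.7947959376285979 M [-0.08  0.09  0.02] F [-0.7 -0.2 -0.9]
pos [ 0.45064374 -0.00556972  0.06611843]
(array([ 0.45060234, -0.00522876]), -0.0002111196517944336, 39.94636535644531, 7.9456336975097654, array([277.99785813, 132.00078779]))
(array([ 0.45069248, -0.00522375]), -0.00046956539154052734, 40.4099853515625, 8.22470932006836, array([278.00430796, 191.72052461]))
23.925
(array([ 0.39196379, -0.32914138]), -1.5683907270431519, 5.9066619873046875, 2.0142316818237305, array([280.00089432, 103.998213  ]))
(array([ 0.61510244, -0.21203328]), -0.8209448456764221, 40.863766479492185, 9.102302551269531, array([278.64542508, 133.62795301]))
```

View pics/s1.png

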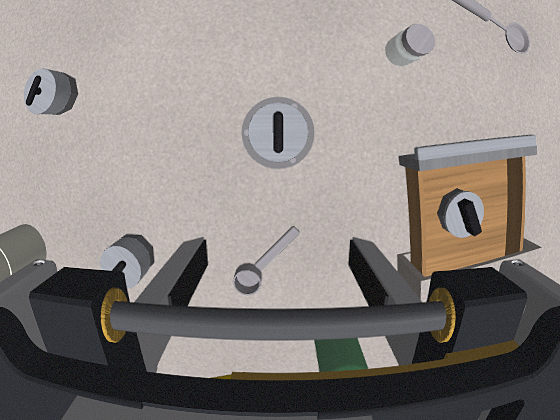

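The first jar is locked, with its lug at (278,131) in line with the foot. Jar B was knocked and now shows at (50,92). I'll stack C next and then locate B.

```bash
cat >> h.py <<'E'
FOOT=np.array([.4510,-.0055])
E
python3 - <<'E'
from h import *
pick([.6151,-.2121],-.815)
z=place(1)
if abs(z)<.004:
    p=telemetry.current_ee_pos(); r.move_l([p[0],p[1],p[2]+.0005]); turn()
    gripper_to(.085); p=telemetry.current_ee_pos(); r.move_l([p[0],p[1],p[2]+.09])
    print(look(FOOT,.142,dx=0,name="s2")); print(telemetry.current_t())
    print([(round(d["score"],2),np.round(d["at"],3)) for d in models.mark_of("jar1","wrist")])
E
```

```text
open1 0.06184766734772721
open2 0.06158918406136532 yaw -0.027796326794896853
stopped True z above seat mm -0.045879897350303844 F [0.2 0.7 5. ] open 0.061991133291794995
turned yaw 0.794626227328519 M [-0.06  0.19 -0.  ] F [-0.  -0.2 -0.6]
(array([ 0.45024854, -0.00503454]), -0.00022339820861816406, 39.94878234863281, 7.946136474609375, array([277.99813568, 132.00084659]))
41.625
[(0.89, array([ 0.451, -0.006,  0.071])), (0.64, array([ 0.378, -0.322, -0.003]))]
```

```bash
python3 - <<'E'
from h import *
b=look((.378,-.322),.067,dx=0,name="b1",rad=.035); print(b)
b=look(b[0],.067,dx=0); print(b)
if 38<b[2]<43:
    c=look(b[0],.067,dx=-.05); print(c)
    pick(b[0].tolist(),b[1]); z=place(2)
    if abs(z)<.004:
        p=telemetry.current_ee_pos(); r.move_l([p[0],p[1],p[2]+.0005]); turn()
        gripper_to(.085); p=telemetry.current_ee_pos(); r.move_l([p[0],p[1],p[2]+.09])
        print(look(FOOT,.197,dx=0,name="s3")); print(telemetry.current_t())
        b=look((.545,.2384),.07,dx=0); print(b); b=look((.545,.2384),.07,dx=-.06,name="cap1"); print(b)
E
```

```text
(array([ 0.37558809, -0.32080815]), -0.5262545347213745, 40.6031982421875, 9.301160430908203, array([278.01903352, 129.29320693]))
(array([ 0.37570083, -0.32085742]), -0.5229076147079468, 40.73997802734375, 9.136560821533203, array([276.83449179, 132.12394728]))
(array([ 0.37544922, -0.32100557]), -0.533505916595459, 40.322085571289065, 9.213520812988282, array([277.29299224, 182.3602346 ]))
open1 0.061402054866167705
open2 0.06191112737314013 yaw 0.26429605849715676
stopped True z above seat mm -0.041142272660721346 F [0.1 0.2 3.8] open 0.061451482964167144
turned yaw 0.7947374758766753 M [-0.05  0.14 -0.04] F [-0.2  0.6  0.5]
(array([ 0.45029043, -0.00502124]), -0.0013484954833984375, 39.95490417480469, 7.944282531738281, array([278.01739102, 132.00017479]))
58.3
(array([0.54555249, 0.23831938]), 0.509236216545105, 44.77359313964844, 13.07484130859375, array([278.6101526 , 132.38121607]))
(array([0.54423677, 0.23846924]), 0.5124350786209106, 46.01759033203125, 14.180252075195312, array([278.78297722, 190.56885215]))
```

```bash
python3 -c "
import cv2,numpy as np
cv2.imwrite('pics/m2.png',np.hstack([cv2.resize(cv2.imread(f'pics/{n}.png'),(400,300)) for n in('s3','cap1')]))"
```

```text
(no output)
```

View pics/m2.png

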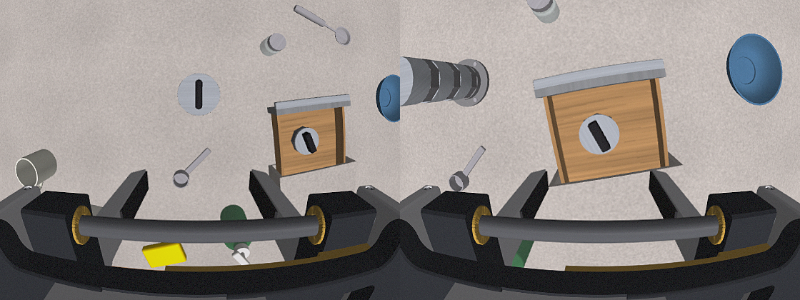

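All three jars are locked, with the top lug at (198,94). The cap's handle is clear in the drawer at (599,137). I'll fetch it now.

```bash
python3 - <<'E'
import h
from h import *
h.FOOT=np.array([.4505,-.0052]); xy=[.5453,.2383]; g=.511; zt=.0755
gripper_to(.075,10); go((*xy,.17),g+pi/2); print(r.move_l([*xy,zt],vel=.1,guard=8)); gripper_to(.03,6); print("open",telemetry.current_opening())
gripper_to(.075); r.move_l([*xy,.15]); gripper_to(.04); go((*xy,.15),g)
print(r.move_l([*xy,zt],vel=.1,guard=8)); gripper_to(.005,40); print("open",telemetry.current_opening(),telemetry.current_ee_pos())
r.move_l([*xy,.3]); print("open",telemetry.current_opening())
h.P0=pi/2
print(place(3,zoff=.0525),telemetry.current_joints()[5],telemetry.current_t())
E
```

```text
False
open 0.04591408572077185
False
open 0.01382923599057191 [0.54547657 0.23831426 0.07585768]
open 0.013515386551218984
stopped True z above seat mm 0.36015859271426587 F [-0.6  0.2  3.4] open 0.013677272455449495
0.00036015859271426587 -0.16621553412296672 71.9917
```

```bash
python3 - <<'E'
from h import *
print(yawnow(),telemetry.current_joints(),telemetry.current_torque(),telemetry.current_wrist_force())
_,im=snap("cp1")
E
```

```text
1.5707562188265565 [-1.66256408e-01  8.18446563e-02  1.73512052e+00 -3.14786981e-06
  1.32516982e+00 -1.66215534e-01] [-0.0893674   0.02813294  0.0077223 ] [-0.56343986  0.15084121  3.40367138]
```

View pics/cp1.png

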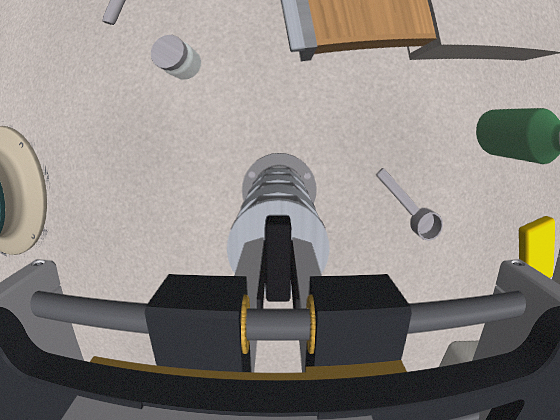

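The cap sits on the stack at (279,230) with its handle crosswise, so I'll turn it, then look at the stack and the scoop.

```bash
python3 - <<'E'
from h import *
p=telemetry.current_ee_pos(); r.move_l([p[0],p[1],p[2]+.0003]); turn()
gripper_to(.035); p=telemetry.current_ee_pos(); r.move_l([p[0],p[1],p[2]+.07])
print(look(FOOT,.232,dx=0,name="s4"),telemetry.current_t())
for dx in(0,-.05):
    go((.612+.069+dx,-.015,.22),pi); k,im=snap(f"sc{dx}")
    for n in("scoop","scoop_end"):
        print(n,[(round(d["score"],2),np.round(d["at"],4)) for d in models.mark_of(n,"wrist")][:2])
    m=models.regions_of("scoop","wrist")[0]["pixels"]; yy,xx=np.nonzero(m); P=plane(k,np.c_[xx,yy],.008)[:,:2]
    # handle: PCA of points far from cup
    c=np.array([.645,-.046]); e=np.array([.577,.02]); u=(e-c)/np.linalg.norm(e-c); t=(P-c)@u; s=P[(t>.03)&(t<.085)]
    w,v=np.linalg.eigh(np.cov(s.T)); v=v[:,1]*np.sign(v[:,1]@u); print("handle dir",np.arctan2(v[1],v[0]),"mid",s.mean(0),"end",P[t>.03].mean(0),"tmax",t.max(),t.min(), len(s))
E
```

```text
turned yaw 0.005428583496262066 M [0.02 0.21 0.02] F [-0.8  0.4  1.4]
(array([ 0.44944399, -0.00506801]), -7.939338684082031e-05, 43.990771484375, 11.939237213134765, array([277.99888992, 130.99393245])) 78.2833
scoop [(0.91, array([ 6.443e-01, -4.190e-02, -4.000e-04])), (0.59, array([ 0.6118, -0.4255, -0.0024]))]
scoop_end [(0.64, array([0.576 , 0.0169, 0.0031]))]
handle dir 2.3603578362658917 mid [ 0.6025719  -0.00716674] end [ 0.59900464 -0.00369207] tmax 0.09514468355270406 -0.020821088722678616 573
scoop [(0.7, array([ 0.644 , -0.0417, -0.0013]))]
scoop_end [(0.65, array([ 0.613 , -0.4267, -0.0017])), (0.61, array([0.5773, 0.0171, 0.0014]))]
handle dir 2.3704864323874606 mid [ 0.60220631 -0.00759574] end [ 0.59827423 -0.00384648] tmax 0.0960579733942214 -0.02343262608160621 576
```

```bash
python3 -c "
import cv2,numpy as np
cv2.imwrite('pics/m3.png',np.hstack([cv2.resize(cv2.imread(f'pics/{n}.png'),(400,300)) for n in('s4','sc0')]))"
```

```text
(no output)
```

View pics/m3.png

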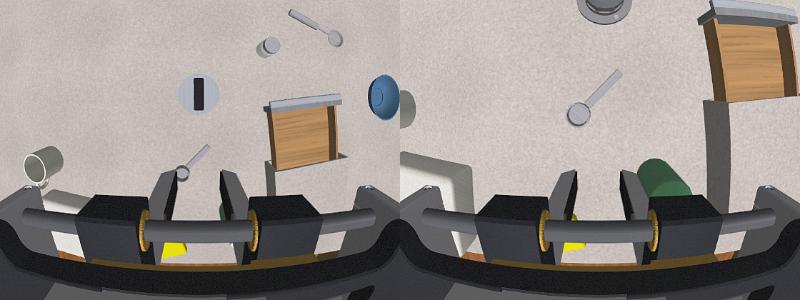

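The cap is locked and in line at (198,94). The scoop's cup is at (579,114), with its handle pointing up and to the right. I'll pick it by the cup and lay it across the drawer.

```bash
python3 - <<'E'
from h import *
xy=[.6445,-.0445]; g=2.365; gripper_to(.062,15)
go((*xy,.22),g); print(r.move_l([*xy,.0285],vel=.12,guard=8)); gripper_to(.02,15); print("open",telemetry.current_opening())
r.move_l([*xy,.24]); print("open",telemetry.current_opening(),telemetry.current_t())
t=[.5468,.2136]; go((*t,.24),.16+pi/2)
_=snap("sc_held")
print(r.move_l([*t,.0515],vel=.1,guard=5),telemetry.current_ee_pos())
gripper_to(.056); r.move_l([*t,.25])
c=np.array([.5555,.2535]); go((c[0]-.0,c[1],.3),pi); _=snap("dr1")
for n in("scoop","scoop_end","drawer_lip","drawer_floor"): print(n,[(round(d["score"],2),np.round(d["at"],4)) for d in models.mark_of(n,"wrist")][:2])
print(telemetry.current_t())
E
python3 -c "
import cv2,numpy as np
cv2.imwrite('pics/m4.png',np.hstack([cv2.resize(cv2.imread(f'pics/{n}.png'),(400,300)) for n in('sc_held','dr1')]))"
```

```text
False
open 0.03656618877917375
open 0.036487594981726906 85.1333
False [0.54715646 0.21371242 0.05198509]
scoop [(0.82, array([0.5465, 0.2148, 0.0209])), (0.52, array([0.4469, 0.234 , 0.0727]))]
scoop_end [(0.59, array([0.5289, 0.3071, 0.0257]))]
drawer_lip [(0.94, array([0.4458, 0.2365, 0.0713]))]
drawer_floor [(0.96, array([0.556 , 0.254 , 0.0189]))]
91.7583
```

View pics/m4.png

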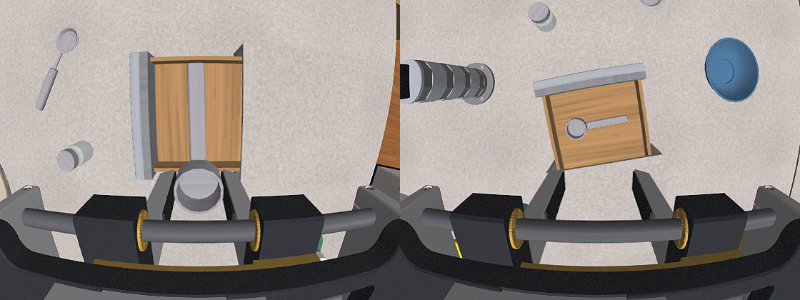

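The scoop lies flat across the drawer, with its cup at (577,128) and its handle inside. I'll push the drawer home.

```bash
python3 - <<'E'
from h import *
u=np.array([np.cos(.16),np.sin(.16)]); lip=np.array([.4475,.2355]); z=.089
P=lambda s:[*(lip+s*u).tolist(),z]
gripper_to(0.0,10); go((*(lip-.045*u),.2),pi+.16); r.move_l(P(-.045),vel=.1)
a=r.move_l(P(.11),vel=.07,guard=15); print(a,telemetry.current_ee_pos()[:2]-lip,telemetry.current_wrist_force())
if not a: a=r.move_l(P(.165),vel=.03,guard=16)
p=telemetry.current_ee_pos(); print(a,(p[:2]-lip)@u,telemetry.current_wrist_force())
s=(p[:2]-lip)@u; r.move_l(P(s-.04)); p=telemetry.current_ee_pos(); r.move_l([p[0],p[1],.3]); 
go((.55,.2535,.33),pi); _=snap("dr2")
for n in("drawer_lip","cabinet"): print(n,[(round(d["score"],2),np.round(d["at"],4)) for d in models.mark_of(n,"wrist")][:2])
im=vision.snapshot("scene"); cv2.imwrite("pics/scene2.png",im[:,:,::-1])
print(telemetry.current_t())
E
python3 -c "
import cv2,numpy as np
cv2.imwrite('pics/m5.png',np.hstack([cv2.resize(cv2.imread(f'pics/{n}.png'),(400,300)) for n in('dr2','scene2')]))"
```

```text
False [0.10851363 0.0174536 ] [ 0.17504829 -0.09889845 -0.92515008]
True 0.13020558786925385 [-0.64381919 -0.51398799  0.0665436 ]
drawer_lip [(0.73, array([0.5839, 0.257 , 0.073 ]))]
cabinet [(0.66, array([6.955e-01, 2.813e-01, 6.000e-04]))]
100.5083
```

View pics/m5.png

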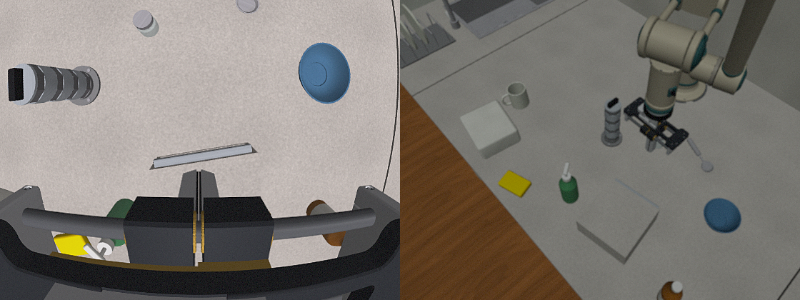

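The lip at (203,156) looks nearly flush with the cabinet. I'll push again to confirm it has reached the hard stop.

```bash
python3 - <<'E'
from h import *
u=np.array([np.cos(.16),np.sin(.16)]); lip=np.array([.4475,.2355]); z=.089
P=lambda s:[*(lip+s*u).tolist(),z]
go((*(lip+.09*u),.2),pi+.16); r.move_l(P(.09),vel=.1)
r.move_l(P(.118),vel=.05); print(telemetry.current_wrist_force())
for s in np.arange(.122,.15,.001):
    a=r.move_l(P(s),vel=.01,guard=25); f=np.array(telemetry.current_wrist_force())[:2]@u
    print(round(s,3),round((telemetry.current_ee_pos()[:2]-lip)@u,4),round(f,1))
    if a or f<-22: break
r.move_l(P(.09)); p=telemetry.current_ee_pos(); r.move_l([p[0],p[1],.3])
for dx in(.04,.1):
    go((.58+dx,.26,.35),pi); snap(f"dr3_{dx}")
    print([(n,[(round(d["score"],2),np.round(d["at"],4)) for d in models.mark_of(n,"wrist")][:1]) for n in("drawer_lip","cabinet")])
print(telemetry.current_t())
E
```

```text
[-0.05885896  0.33021296  0.34527447]
0.122 0.122 -0.1
0.123 0.1231 0.1
0.124 0.1241 0.9
0.125 0.1251 -0.4
0.126 0.1261 1.0
0.127 0.1271 -0.3
0.128 0.1281 -0.3
0.129 0.1291 0.3
0.13 0.1301 0.5
0.131 0.1303 -1.8
0.132 0.1304 -5.4
0.133 0.1305 -7.4
0.134 0.1306 -8.9
0.135 0.1306 -10.2
0.136 0.1306 -12.5
0.137 0.1307 -13.7
0.138 0.1307 -14.9
0.139 0.1308 -16.7
0.14 0.1309 -19.7
0.141 0.1309 -20.1
0.142 0.1309 -22.3
[('drawer_lip', [(0.88, array([0.5851, 0.2592, 0.0733]))]), ('cabinet', [(0.78, array([ 6.965e-01,  2.799e-01, -1.000e-04]))])]
[('drawer_lip', [(0.68, array([0.5868, 0.2577, 0.0718]))]), ('cabinet', [(0.64, array([ 6.935e-01,  2.836e-01, -5.000e-04]))])]
111.7917
```

A hard stop at 22 N at the same position means the drawer is home. One last check of the stack, then I'll hand in.

```bash
python3 - <<'E'
from h import *
b=look(FOOT,.232,dx=0); print(b)
go((.35,.1,.4),pi); r.hold(.5)
if np.hypot(*(b[0]-FOOT))<.005 and abs(wrap(b[1]))<.1: print(r.sign_off())
print(telemetry.current_t())
E
```

```text
(array([ 0.44924771, -0.00491056]), 0.0006562471389770508, 43.97306518554687, 12.922700500488281, array([277.50027445, 129.99099899]))
the job is handed in; nothing more can be done
None
the job is handed in; nothing more can be done
```

I handed the job in just after 112 s on the robot's clock: three jars and the cap are locked in line on the foot, the scoop lies flat in the drawer, and the drawer is home (it held against a 22 N push); the hand-in call gave no verdict.

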